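Clamp the olive jar in the stall's lid press

TASK

Swing the green press arm round over the olive jar until it rests against its stop, then turn the brass knurled thumbscrew clockwise (seen from above) until its rubber pad is firmly seated on the lid. Stop once you clearly feel the resistance rise, because overtightening crushes the lid's soft seal. Let go with the arm still against its stop and the lid clamped, and leave the other two jars and the dish where they are.

Things in the scene. Friction and masses are not known exactly. Their poses are not given: they have to be found in the camera images.
- press: Fixed lid press, green base plate 200 x 120 x 15 mm. Origin: its underside, on the jar's axis; z up, x points from the jar to the upright post, whose axis is 110 mm away. Steel nest ring round the jar: 37 mm high, 82 mm wide. The loose jar (green olives, white lid, 64 mm wide, 70 mm tall) stands on cork packing of differing thickness: its lid is 87 to 95 mm above the counter.
- swing (a joint): Angle of the swing arm about the post, rad. 0: against its stop, screw exactly over the jar. Positive: open, anticlockwise from above, so that the screw lies on the press's -y side; starts at 0.7 to 1.15. Stiff: about 2.5 N at the screw moves it; it stays where it is left. Turning the screw clockwise presses the arm towards its stop.
- swing_end (a point): Middle of the top of the green swing arm's free end, 125 mm from the post axis. The arm is 26 mm wide and 14 mm thick, its underside 130 mm and its top 144 mm above the counter. The post's cap and the dark stop beside it end 156 mm above the counter.
- screw_head (a point): Middle of the brass knurled head of the thumbscrew: cylinder 36 mm across, 26 mm high, axis vertical, middle 166 mm above the counter, 110 mm from the post axis, underside 9 mm above the arm, on a 26 mm collar. It turns but does not rise or sink. Clockwise drives the pad down 5 mm per rad; seating takes 1 to 3.2 rad from the start, so mostly several grasps. It stays when let go.
- pad: Black rubber foot of the thumbscrew, 24 mm wide, sprung. Origin: middle of its underside, 100 mm above the counter at the start; turns and sinks with the screw. The screw runs freely at 0.05 N m. Once the foot meets the lid, turning torque climbs about 0.9 N m per rad: near 0.3 it is well seated, past 0.5 the seal is crushed. Held still, some 0.1 N m of it remains when well seated, else about 0.
- pepper_jar: Bystander: loose jar of red peppers with red lid, 64 mm wide, 85 mm tall; origin at the centre of its underside.
- lemon_jar: Bystander: loose jar of yellow lemons with yellow lid, 64 mm wide, 85 mm tall; origin at the centre of its underside.
- dish: Bystander: loose white dish, 110 mm wide, 40 mm tall; origin at the centre of its underside.
Mind the look-alikes: they are no part of the job. Several things have the shape of the press; the one meant has the colours described above.

How it is judged:
By the outcome, as a careful person would: the job done as asked, in the order asked, and still so for the second after the job is handed in, with the robot touching nothing.
It also fails if it takes over 72 s, if anything falls off the work surface, if the arm or the gripper's body presses on something with over 40 N, if the wrist force passes 120 N, or if a joint passes its speed limit or range.

ROBOT

A 7-joint arm with a two-finger parallel gripper is mounted at the origin on the work surface. World frame = base frame: x ahead of the robot, y to its left, z up, the work surface at z = 0. Lengths are in m, angles in rad, forces in N, time in s.
With the tool pointing down it reaches from about 0.425 to 0.925 m from the base axis. Payload 6.8 kg.
Tool frame: the origin (TCP) lies midway between the tips of the shut fingers; the grasp point (between the pads) lies 19 mm behind it; z points along the fingers, y is the direction in which the jaws open and shut (so a half turn about z gives the same grasp; the last joint's range is limited). The gripper opens to 85 mm and grips with 20 to 120 N. Pads are 22 mm wide; open, the fingers measure 114 mm over their backs; the gripper's body (76 mm by 85 mm) begins 54 mm behind the grasp point. The pads swing forward as they close: fully open they stand 13 mm farther back than shut.
Start: joints at [-0.108, 0.477, 0.022, 1.555, -0.011, 1.109, -0.083], TCP at [0.675, 0, 0.194] pointing down, gripper open.
Joint ranges: [-2.96, 2.96], [-0.34, 2.1], [-1.41, 1.46], [0.24, 2.44], [-1.37, 4.51], [0.17, 1.92], [-2.96, 2.96]. Speed limits (rad/s): [2.39, 2.39, 3.14, 3.14, 3.14, 3.14, 3.14].

INTERFACE

Orientations are given as a rotation vector (axis times angle).
In Python, from bench import r gives the robot as it stands. The module is installed in compiled form; this text tells all that it offers.
- The arm moves only by the tool apply_moves, never from a script. Its argument "plan" is a list that holds one entry, the list of rows, each a list of 7 numbers: the turn, a rotation vector about the tool's x, y, z scaled (see below), then the shift along the tool's x, y, z scaled (see below), then the closure, from -1 (fully open) to 1 (shut). In form: [[[wx, wy, wz, tx, ty, tz, grip], ...]]. A call has 1 to 12 rows; each row is the pose to reach, as a shift and turn from the pose commanded when the call began, along the tool's axes at that moment, turning the shorter way round; what a row does not reach only later rows make up. The controller multiplies each number of a shift by 0.4 m and each number of a turn by 180 degrees. A row lasts 1/12 s, in which the tool goes at most 41.7 mm and 7.16 degrees, less where a joint would pass 70% of its speed; a pose out of reach is approached as far as the arm can. A call with a number of a shift or a turn outside -1 to 1 is refused whole. A call with a gripper value outside its range is refused whole. The fingers move at their own pace and stop on an object; "force" is the grip in N (left out, the last holds). Time passes only in rows, so rows that repeat a pose let the fingers close. It gives the time, the measured TCP pose, the force and the opening at its end, in the units of the state.
- r.get_obs(): the state, without advancing time (a new reading comes with each control period).
- r.grab_frame(name): name is "scene" or "side" or "wrist"; returns a dict with "pixels" (420x560x3 uint8, blue, green, red), "fx", "fy", "cx", "cy" (pixels), "pose" (4x4, takes a point from camera to world coordinates). Camera axes: x right, y up, looking along -z (the intrinsics and any distortion apply to the point x, -y, -z); pixel columns grow to the right and rows downward; lengths in m; the calibration is good to about 2 mm. A picture is of the moment at which its call begins. There is no depth.
- r.hand_in(): hands the job in, once; it reports no verdict.
The state is a dict: "clock": time; "joints": joint angles; "qvel": joint speeds; "tau": joint torques, N m; "tcp_pos": TCP position; "orientation": TCP orientation; "contact_force": force on the tool from outside, world axes, zero at the start; "moment": the same for the moment, N m; "grip_width": finger opening in m.
Only numpy, scipy, OpenCV 4.12 (cv2) and the standard library are available. Lean on these libraries where they do the work, as an engineer would, in place of code of your own. Each camera call takes 0.05 s, during which the arm holds its last target. There are 200 camera calls.

## Working session

There is one attempt and no reset: what is moved stays moved. The work goes in short steps, Python scripts to look and compute and a tool call to move; the robot and the scene stay as the last step left them, time stands still between calls to the robot, and variables do not carry over. Pictures are saved under pics/ and viewed, on a budget of 10 in all, crops included, one or two more only if the job needs it, and the job is handed in when it is done.

Besides the shell and the picture viewer there is one more tool, called after ">>>" as name(argument=value, ...), one argument or row to a line, values as JSON. apply_moves: Moves the arm, as the interface text tells. Its arguments: {"type":"object","properties":{"plan":{"type":"array","items":{"type":"array","items":{"type":"array","items":{"type":"number","minimum":-1,"maximum":1}}}},"force":{"type":"number"}},"required":["plan"]}

```bash
mkdir -p pics; cat > h.py <<'E'
import numpy as np, cv2
from bench import r
from scipy.spatial.transform import Rotation as R
def snap(n,f):
    d=r.grab_frame(n); cv2.imwrite('pics/'+f,d['pixels']); np.savez('pics/'+f+'.npz',**{k:np.asarray(v) for k,v in d.items()}); return d
def ray(d,u,v):
    p=d['pose']; k=np.array([(u-d['cx'])/d['fx'],-(v-d['cy'])/d['fy'],-1.]); return p[:3,3],p[:3,:3]@k
def onz(d,u,v,z):
    o,w=ray(d,u,v); return o+w*(z-o[2])/w[2]
def proj(d,P):
    p=d['pose']; c=p[:3,:3].T@(np.asarray(P)-p[:3,3]); return d['cx']+d['fx']*c[0]/-c[2], d['cy']-d['fy']*c[1]/-c[2]
E
python3 - <<'E'
from h import *
a=snap('scene','a.png'); b=snap('side','b.png')
for d in(a,b): print(d.keys(),d['fx'],d['fy'],d['cx'],d['cy'],d['pose'].round(3))
s=r.get_obs(); print(s)
E
```

```text
dict_keys(['pixels', 'fx', 'fy', 'cx', 'cy', 'pose']) 392.0702047166772 392.0702047166772 284.4469619565112 210.73217539836725 [[-0.609 -0.459  0.647  0.936]
 [ 0.793 -0.353  0.496  0.36 ]
 [ 0.001  0.815  0.58   0.51 ]
 [ 0.     0.     0.     1.   ]]
dict_keys(['pixels', 'fx', 'fy', 'cx', 'cy', 'pose']) 501.64448545311046 501.64448545311046 266.4453757225219 213.8373201469549 [[-0.798  0.318 -0.512 -0.023]
 [-0.603 -0.448  0.66   0.644]
 [-0.019  0.835  0.549  0.623]
 [ 0.     0.     0.     1.   ]]
{'clock': 0.1, 'joints': array([-0.10809276,  0.4777128 ,  0.02235239,  1.55634999, -0.01152386,
        1.10929849, -0.08308297]), 'qvel': array([ 0.00064482, -0.0016674 ,  0.00026127, -0.00300525,  0.00010908,
        0.00067744,  0.00106669]), 'tau': array([ 5.69385389e-03, -5.97765398e+01,  1.61440808e+00, -2.81952703e+01,
        1.29656185e-02,  5.02699884e-03, -1.13572563e-05]), 'tcp_pos': array([ 6.74406192e-01, -1.87543393e-05,  1.93527372e-01]), 'orientation': array([-2.22066174e+00, -2.22068516e+00,  1.93161633e-03]), 'contact_force': array([-0.08743776,  0.30995454,  1.15506696]), 'moment': array([-0.00423328, -0.00135093,  0.0122435 ]), 'grip_width': 0.08545011174069914}
```

View pics/a.png

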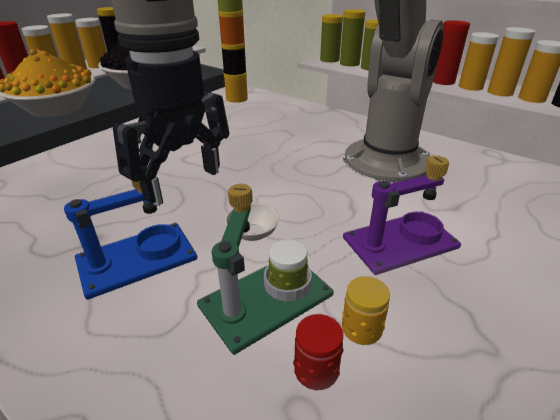

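View pics/b.png

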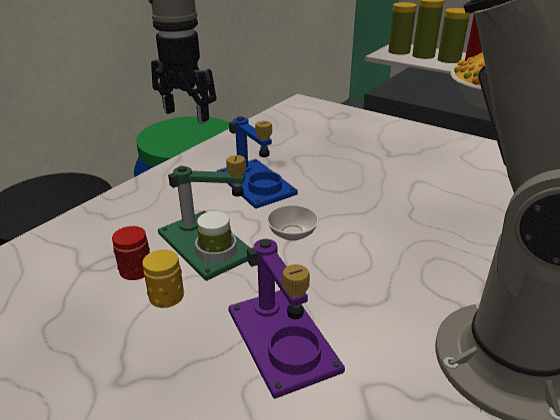

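The scene view shows the green press: plate near (265,298), jar lid (288,252), post cap (226,255), brass head (240,197). In the side view the post cap is at (180,178), the head at (236,166) and the lid at (214,220).

```bash
cat > m.py <<'E'
from h import *
def load(f): return dict(np.load('pics/'+f+'.npz'))
def mask(d,kind,box):
    h=cv2.cvtColor(d['pixels'],cv2.COLOR_BGR2HSV); H,S,V=[h[...,i].astype(int) for i in range(3)]
    m={'green':(H>65)&(H<95)&(S>80),'brass':(H>10)&(H<28)&(S>90)&(V>50),'white':(S<45)&(V>150),'yellow':(H>18)&(H<32)&(S>150),'red':((H<8)|(H>172))&(S>150)}[kind]
    o=np.zeros(m.shape,np.uint8); x0,y0,x1,y1=box; o[y0:y1,x0:x1]=m[y0:y1,x0:x1]; 
    n,l,st,c=cv2.connectedComponentsWithStats(o); i=1+np.argmax(st[1:,4]); return (l==i).astype(np.uint8),st[i],c[i]
def tri(d1,p1,d2,p2):
    A=[];B=[]
    for d,p in((d1,p1),(d2,p2)):
        o,w=ray(d,*p); w=w/np.linalg.norm(w); M=np.eye(3)-np.outer(w,w); A.append(M);B.append(M@o)
    x=np.linalg.solve(sum(A),sum(B)); return x,[np.linalg.norm(M@x-b) for M,b in zip(A,B)]
E
python3 - <<'E'
from m import *
a=load('a.png');b=load('b.png')
ma,sa,ca=mask(a,'brass',(220,175,262,215)); mb,sb,cb=mask(b,'brass',(222,150,250,180))
print('head',sa,ca,sb,cb,tri(a,ca,b,cb))
for n,d,p in(('a',a,ca),('b',b,cb)): print(onz(d,*p,.166))
for d,box in((a,(190,240,345,345)),(b,(150,195,260,280))):
    m,s,c=mask(d,'green',box); print('plate',s)
    cnt=max(cv2.findContours(m,0,2)[0],key=cv2.contourArea); q=cv2.convexHull(cnt); print(cv2.approxPolyDP(q,6,True)[:,0].tolist())
    for u,v in cv2.approxPolyDP(q,6,True)[:,0]: print(u,v,onz(d,u,v,.015).round(3),onz(d,u,v,0.).round(3))
for d,box,k in((a,(265,238,312,275),'w'),(b,(195,208,235,235),'w'),):
    try:
        m,s,c=mask(d,'white',box); print('lid',s,c,onz(d,*c,.085))
    except Exception as e: print(e)
o=np.hstack([cv2.resize(a['pixels'][170:350,180:350],None,fx=2.3,fy=2.3),cv2.resize(b['pixels'][140:284,140:280],(400,414))]); cv2.imwrite('pics/c.png',o)
E
```

```text
head [228 184  24  28 537] [239.84543762 196.93668529] [226 155  20  23 354] [235.83615819 165.51129944] (array([ 0.5623463 , -0.01620499,  0.16173805]), [np.float64(0.0010030805595770103), np.float64(0.0010030805595770153)])
[ 0.56600856 -0.01304959  0.166     ]
[ 0.55606052 -0.00839085  0.166     ]
plate [ 197  268  135   77 4267]
[[331, 289], [249, 344], [226, 344], [197, 303], [264, 268], [312, 272]]
331 289 [0.518 0.14  0.015] [0.505 0.133 0.   ]
249 344 [0.685 0.102 0.015] [0.677 0.094 0.   ]
226 344 [0.705 0.075 0.015] [0.698 0.066 0.   ]
197 303 [ 0.678 -0.018  0.015] [ 0.67  -0.029  0.   ]
264 268 [0.548 0.016 0.015] [0.537 0.006 0.   ]
312 272 [0.504 0.091 0.015] [0.491 0.083 0.   ]
plate [ 158  212   91   68 1794]
[[248, 261], [205, 279], [158, 230], [200, 212], [248, 247]]
248 261 [0.474 0.066 0.015] [0.486 0.051 0.   ]
205 279 [0.505 0.153 0.015] [0.518 0.141 0.   ]
158 230 [0.695 0.095 0.015] [0.712 0.082 0.   ]
200 212 [ 0.67  -0.008  0.015] [ 0.687 -0.024  0.   ]
248 247 [0.502 0.031 0.015] [0.515 0.016 0.   ]
lid [ 265  238   47   32 1200] [287.5975 250.51  ] [0.54828502 0.06935592 0.085     ]
lid [195 208  40  26 705] [216.25531915 217.50780142] [0.55104575 0.06330286 0.085     ]
```

View pics/c.png

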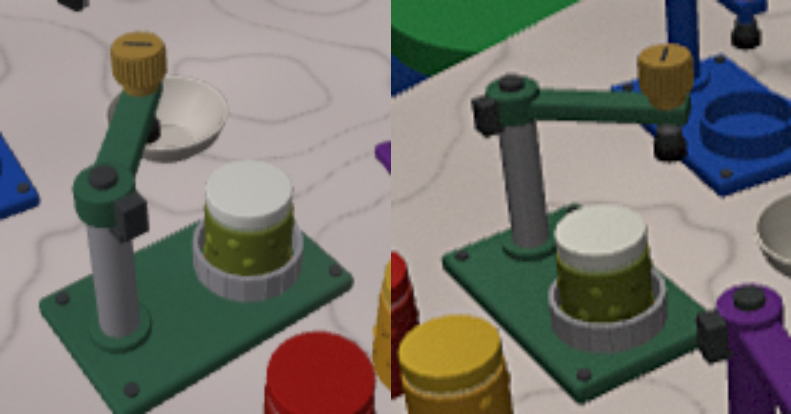

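```bash
python3 - <<'E'
from m import *
a=load('a.png');b=load('b.png')
A=lambda x,y:(x/2.3+180,y/2.3+170); B=lambda x,y:((x-391)/2.857+140,y/2.875+140)
for n,p,q,z in(('post',A(104,177),B(512,82),.156),('lid',A(249,187),B(602,231),.091),('head top',A(137,44),B(665,57),.179),
 ('boltW',A(62,298),None,.017),('boltS',A(131,390),B(461,256),.017),('boltE',A(335,270),B(584,375),.017),('plE',A(353,282),B(584,400),.015)):
    print(n,tri(a,p,b,q)[0].round(4) if q else '',onz(a,*p,z).round(4),onz(b,*q,z).round(4) if q else '')
print('dish',onz(a,255,220,.04),onz(b,292,221,.04))
E
```

```text
post [0.6555 0.0409 0.1506] [0.6596 0.0454 0.156 ] [0.6476 0.0481 0.156 ]
lid [0.5492 0.0718 0.0844] [0.5547 0.0755 0.091 ] [0.5419 0.0797 0.091 ]
head top [ 0.5611 -0.0164  0.1752] [ 0.5638 -0.0145  0.179 ] [ 0.5546 -0.008   0.179 ]
boltW  [ 0.664  -0.0088  0.017 ] 
boltS [0.689  0.0819 0.0127] [0.6909 0.0836 0.017 ] [0.6837 0.0868 0.017 ]
boltE [0.5197 0.1303 0.0135] [0.5222 0.1313 0.017 ] [0.5163 0.1341 0.017 ]
plE [0.5118 0.1413 0.0024] [0.5226 0.1472 0.015 ] [0.501 0.151 0.015]
dish [ 0.47346058 -0.06871445  0.04      ] [ 0.46201624 -0.06669405  0.04      ]
```

>>> apply_moves(
  plan=[
    [[0, 0, -0.3, -0.034, -0.285, -0.12, -1], [0, 0, -0.3, -0.034, -0.285, -0.12, -1], [0, 0, -0.3, -0.034, -0.285, -0.12, -1], [0, 0, -0.67, -0.034, -0.285, -0.12, -1], [0, 0, -0.67, -0.034, -0.285, -0.12, -1], [0, 0, -0.67, -0.034, -0.285, -0.12, -1], [0, 0, -0.67, -0.034, -0.285, -0.12, -1], [0, 0, -0.67, -0.034, -0.285, -0.12, -1], [0, 0, -0.67, -0.034, -0.285, -0.12, -1], [0, 0, -0.67, -0.034, -0.285, -0.12, -1], [0, 0, -0.67, -0.034, -0.285, -0.12, -1], [0, 0, -0.67, -0.034, -0.285, -0.12, -1]],
  ],
)

```text
clock: 1.1
tcp_pos: [0.5606, -0.0137, 0.242]
orientation: [-0.102, -3.139, 0.0]
contact_force: [0.2, -0.1, -0.0]
grip_width: 0.0854
```

>>> apply_moves(
  plan=[
    [[0, 0, -0.19, 0, 0, 0, -1], [0, 0, -0.19, 0, 0, 0, -1], [0, 0, -0.19, 0, 0, 0, -1], [0, 0, -0.19, 0, 0, 0, -1], [0, 0, -0.19, 0, 0, 0, -1], [0, 0, -0.19, 0, 0, 0, -1]],
  ],
)

```text
clock: 1.6
tcp_pos: [0.5607, -0.0137, 0.242]
orientation: [0.822, -3.031, -0.0]
contact_force: [1.0, 0.0, -0.2]
grip_width: 0.0852
```

```bash
python3 - <<'E'
from m import *
w=snap('wrist','w1.png'); s=r.get_obs(); print(s['joints'].round(3),s['tcp_pos'],R.from_rotvec(s['orientation']).as_matrix().round(3),s['moment'],w['pose'].round(3))
for n,P in(('head',(.5611,-.0137,.179)),('post',(.654,.044,.156)),('lid',(.5485,.076,.091))): print(n,proj(w,P))
E
```

```text
[ 0.166  0.266 -0.306  1.759  0.087  1.131  1.928] [ 0.56071372 -0.01374737  0.2420498 ] [[-0.866 -0.5   -0.001]
 [-0.5    0.866  0.   ]
 [ 0.001  0.    -1.   ]] [-0.00141434  0.00181063 -0.00111524] [[-0.505 -0.834 -0.222  0.504]
 [ 0.863 -0.488 -0.13  -0.046]
 [ 0.    -0.257  0.966  0.422]
 [ 0.     0.     0.     1.   ]]
head (np.float64(281.10578003842454), np.float64(213.85347873772088))
post (np.float64(284.26816373091276), np.float64(313.8821356681475))
lid (np.float64(355.05999942766977), np.float64(222.9288286761814))
```

View pics/w1.png

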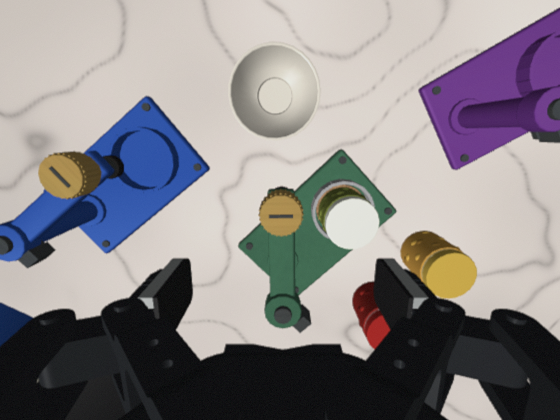

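The wrist view confirms the estimates: head at (281,215), post (283,313), lid (351,221), against predictions of (281,214), (284,314) and (355,223). Descend and straddle the head.

>>> apply_moves(
  plan=[
    [[0, 0, 0, 0, 0, 0.1, -1], [0, 0, 0, 0, 0, 0.16, -1], [0, 0, 0, 0, 0, 0.2, -1], [0, 0, 0, 0, 0, 0.242, -1], [0, 0, 0, 0, 0, 0.242, -0.3], [0, 0, 0, 0, 0, 0.242, -0.3], [0, 0, 0, 0, 0, 0.242, -0.3], [0, 0, 0, 0, 0, 0.242, -0.3]],
  ],
  force=20,
)

```text
clock: 2.32
tcp_pos: [0.562, -0.0135, 0.147]
orientation: [-0.815, 3.032, -0.001]
contact_force: [0.4, 0.7, 0.5]
grip_width: 0.0554
```

```bash
python3 - <<'E'
from m import *
s=r.get_obs(); M=R.from_rotvec(s['orientation']).as_matrix(); T=s['tcp_pos']; print(T,s['grip_width'],s['contact_force'],s['moment'])
w=load('w1.png'); post=onz(w,283,314,.156); head=onz(w,281,215,.179); lid=onz(w,351,221,.091); print(post,head,lid,np.linalg.norm((lid-post)[:2]),np.linalg.norm((head-post)[:2]))
th0=np.arctan2(*(head-post)[1::-1]); th1=np.arctan2(*(lid-post)[1::-1]); sw=(th0-th1)%(2*np.pi); print('swing',sw)
h=s['grip_width']/2-.018
for k in range(1,13):
    a=sw*k/12; v=R.from_rotvec([0,0,-a]).as_matrix()
    tgt=post+v@(head-post); off=v@M@np.array([0,h,0])   # lead by pad gap
    d=M.T@((tgt+off-T)*[1,1,0]); print(k,(np.degrees(a)/180).round(3),(d/.4).round(3))
E
```

```text
[ 0.56200205 -0.01348146  0.14697721] 0.05538478515072407 [0.37146514 0.66849514 0.46725635] [-0.01149756  0.01177616 -0.01268576]
[0.65475216 0.04297745 0.156     ] [ 0.56199609 -0.01327908  0.179     ] [0.54892558 0.07073661 0.091     ] 0.1094067480984841 0.10848265856970346
swing 0.8017136867600563
1 0.021 [-0.002  0.043 -0.   ]
2 0.043 [-0.005  0.061 -0.   ]
3 0.064 [-0.009  0.078 -0.   ]
4 0.085 [-0.015  0.096 -0.   ]
5 0.106 [-0.021  0.113 -0.   ]
6 0.128 [-0.029  0.129 -0.   ]
7 0.149 [-0.038  0.145 -0.   ]
8 0.17 [-0.048  0.16  -0.   ]
9 0.191 [-0.058  0.175 -0.   ]
10 0.213 [-0.07   0.189 -0.   ]
11 0.234 [-0.083  0.202 -0.   ]
12 0.255 [-0.096  0.214 -0.   ]
```

>>> apply_moves(
  plan=[
    [[0, 0, 0.02, -0.002, 0.043, 0, -0.3], [0, 0, 0.043, -0.005, 0.061, 0, -0.3], [0, 0, 0.064, -0.009, 0.078, 0, -0.3], [0, 0, 0.085, -0.015, 0.096, 0, -0.3], [0, 0, 0.106, -0.021, 0.113, 0, -0.3], [0, 0, 0.128, -0.029, 0.129, 0, -0.3], [0, 0, 0.149, -0.038, 0.145, 0, -0.3], [0, 0, 0.17, -0.048, 0.16, 0, -0.3], [0, 0, 0.191, -0.058, 0.175, 0, -0.3], [0, 0, 0.213, -0.07, 0.189, 0, -0.3], [0, 0, 0.213, -0.07, 0.189, 0, -0.3]],
  ],
)

```text
clock: 3.23
tcp_pos: [0.5482, 0.0679, 0.1469]
orientation: [0.226, 3.131, 0.002]
contact_force: [0.5, 0.3, 0.7]
grip_width: 0.0554
```

```bash
cat > push.py <<'E'
from m import *
s=r.get_obs(); M=R.from_rotvec(s['orientation']).as_matrix(); print(s['clock'],s['tcp_pos'].round(4),s['grip_width'].round(4),'F',s['contact_force'].round(2),'Ftool',(M.T@s['contact_force']).round(2),'m',s['moment'].round(3),'j',s['joints'].round(2))
print('tooly deg',np.degrees(np.arctan2(M[1,1],M[0,1])).round(1))
E
python3 push.py
```

```text
Traceback (most recent call last):
  File "push.py", line 2, in <module>
    s=r.get_obs(); M=R.from_rotvec(s['orientation']).as_matrix(); print(s['clock'],s['tcp_pos'].round(4),s['grip_width'].round(4),'F',s['contact_force'].round(2),'Ftool',(M.T@s['contact_force']).round(2),'m',s['moment'].round(3),'j',s['joints'].round(2))
                                                                                                         ^^^^^^^^^^^^^^^^^^^^^
AttributeError: 'float' object has no attribute 'round'
```

>>> apply_moves(
  plan=[
    [[0, 0, 0.01, 0, 0.01, 0, -0.3], [0, 0, 0.02, -0.001, 0.02, 0, -0.3], [0, 0, 0.03, -0.002, 0.025, 0, -0.3], [0, 0, 0.04, -0.002, 0.03, 0, -0.3], [0, 0, 0.04, -0.002, 0.03, 0, -0.3]],
  ],
)

```text
clock: 3.65
tcp_pos: [0.5503, 0.0778, 0.1464]
orientation: [0.419, 3.112, 0.001]
contact_force: [-0.2, 0.1, -0.7]
grip_width: 0.0554
```

```bash
sed -i "s/s\['grip_width'\].round(4)/round(s['grip_width'],4)/" push.py; python3 push.py; python3 -c "
from m import *
w=snap('wrist','w2.png')"
```

```text
3.65 [0.5503 0.0778 0.1464] 0.0554 F [-0.18  0.12 -0.73] Ftool [0.2  0.06 0.73] m [-0.017  0.031 -0.021] j [-0.11  0.34 -0.18  1.88  0.08  0.92  0.98]
tooly deg 74.6
```

View pics/w2.png

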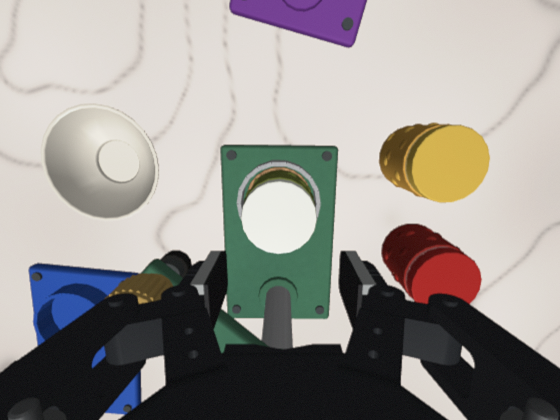

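The wrist view shows the jar and lid centred at (280,205) but the brass head at about (140,293), outside the left finger. The arm may have been left behind, so locate the head.

```bash
python3 - <<'E'
from m import *
w=load('w2.png'); print(onz(w,140,293,.166)); s=r.get_obs(); M=R.from_rotvec(s['orientation']).as_matrix()
for h in(.147,.179): print('tcp proj',proj(w,[*s['tcp_pos'][:2],h]))
a=snap('scene','a2.png');b=snap('side','b2.png')
o=np.hstack([cv2.resize(a['pixels'][130:330,170:350],(400,444)),cv2.resize(b['pixels'][100:270,140:290],(400,444))]); cv2.imwrite('pics/c2.png',o)
E
```

```text
[ 0.55295768 -0.00940433  0.166     ]
tcp proj (np.float64(281.06779350722053), np.float64(240.67000899163781))
tcp proj (np.float64(280.7747703100569), np.float64(261.8283016823644))
```

View pics/c2.png

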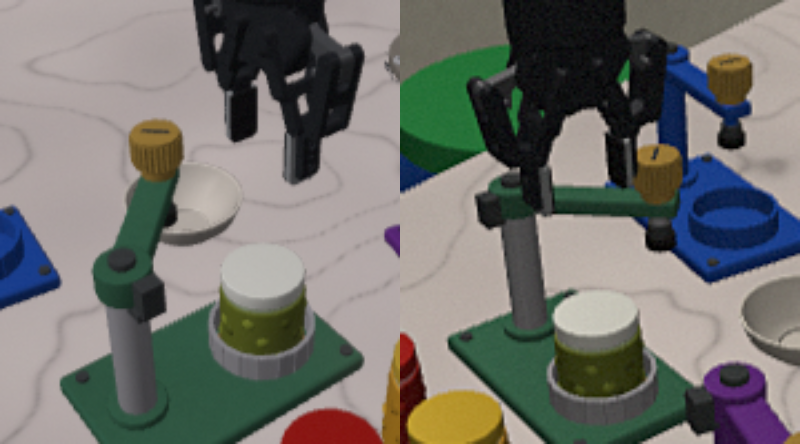

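```bash
python3 - <<'E'
from m import *
a=load('a2.png');b=load('b2.png'); s=r.get_obs(); print(s['clock'],s['tcp_pos'],s['joints'])
print('tips tri',tri(a,(290,202),b,(207.5,176)))
print(proj(a,s['tcp_pos']),proj(b,s['tcp_pos']))
E
```

```text
3.8 [0.54999226 0.07722658 0.14602045] [-0.10498919  0.34218731 -0.181052    1.8842823   0.07625786  0.92106869
  0.98158063]
tips tri (array([0.5507749 , 0.07563983, 0.18360251]), [np.float64(0.0010970849202681292), np.float64(0.0010970849202681387)])
(np.float64(291.2451227781338), np.float64(223.06180093413707)) (np.float64(209.21338913151843), np.float64(193.72007177109367))
```

```bash
python3 - <<'E'
from m import *
s=r.get_obs(); M=R.from_rotvec(s['orientation']).as_matrix(); w=load('w2.png'); print(w['fx'],w['pose'][:3,3])
for z in(.147,.155,.165,.175,.185,.195): print(z,[np.round(proj(w,[*(s['tcp_pos']+M@[x,y,0])[:2],z]),0) for x in(.011,-.011) for y in(-.0277,.0277)])
w=load('w1.png'); T=np.array([.5607,-.01375,.242]); c,sn=np.cos(np.radians(30)),.5; M=np.array([[-c,-sn,0],[-sn,c,0],[0,0,-1]])
for z in(.242,.255,.265,.275,.285): print(z,[np.round(proj(w,[*(T+M@[x,y,0])[:2],z]),0) for x in(.011,) for y in(-.0427,.0427)])
p=load('w2.png')['pixels'][230:320,170:400]; cv2.imwrite('pics/f.png',cv2.resize(p,None,fx=3.4,fy=3.4))
E
```

```text
303.40461303603195 [0.4866087  0.09588987 0.32636646]
0.147 [array([236., 224.]), array([325., 224.]), array([237., 257.]), array([324., 257.])]
0.155 [array([234., 228.]), array([327., 228.]), array([235., 262.]), array([326., 262.])]
0.165 [array([231., 233.]), array([330., 233.]), array([233., 269.]), array([328., 269.])]
0.175 [array([228., 239.]), array([333., 239.]), array([230., 277.]), array([331., 277.])]
0.185 [array([224., 246.]), array([336., 246.]), array([227., 286.]), array([334., 286.])]
0.195 [array([220., 254.]), array([340., 254.]), array([223., 296.]), array([337., 296.])]
0.242 [array([212., 222.]), array([350., 223.])]
0.255 [array([207., 229.]), array([355., 229.])]
0.265 [array([203., 234.]), array([359., 235.])]
0.275 [array([198., 241.]), array([364., 241.])]
0.285 [array([192., 248.]), array([369., 249.])]
```

View pics/f.png

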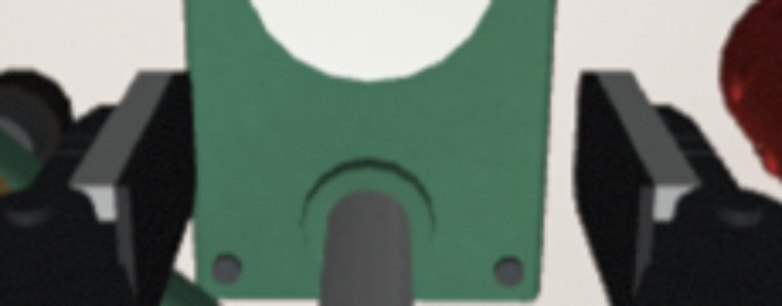

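The corners of the pad tips lie at (226,251) and (341,251), which puts the tips at z≈0.189. They are about 42 mm above the reported TCP height, so they passed over the head. The side and scene triangulation agrees (z≈0.184). I'll go back and descend by the visual height instead.

>>> apply_moves(
  plan=[
    [[0, 0, 0, 0, 0, -0.06, -1], [0, 0, -0.1, -0.03, -0.07, -0.06, -1], [0, 0, -0.253, -0.06, -0.14, -0.06, -1], [0, 0, -0.253, -0.089, -0.21, -0.06, -1], [0, 0, -0.253, -0.089, -0.21, -0.06, -1], [0, 0, -0.253, -0.089, -0.21, -0.06, -1], [0, 0, -0.253, -0.089, -0.21, -0.06, -1], [0, 0, -0.253, -0.089, -0.21, -0.06, -1], [0, 0, -0.253, -0.089, -0.21, -0.06, -1], [0, 0, -0.253, -0.089, -0.21, -0.06, -1]],
  ],
)

```text
clock: 4.63
tcp_pos: [0.5618, -0.0133, 0.1697]
orientation: [-0.814, 3.034, -0.0]
contact_force: [0.1, 1.0, -0.2]
grip_width: 0.0852
```

```bash
python3 push.py; python3 - <<'E'
from m import *
w=snap('wrist','w3.png'); m,s,c=mask(w,'brass',(230,140,330,270)); print(s,c); s=r.get_obs(); print(proj(w,[.562,-.0133,.179]),proj(w,[*s['tcp_pos'][:2],.179]))
E
```

```text
4.6333 [ 0.5618 -0.0133  0.1697] 0.0852 F [ 0.08  0.95 -0.23] Ftool [-0.55  0.78  0.23] m [-0.041  0.003  0.021] j [ 0.14  0.33 -0.29  1.84  0.11  0.98  1.91]
tooly deg 120.0
[ 250  207   61   63 2890] [280.25397924 239.60415225]
(np.float64(280.61657043697744), np.float64(244.87658937752136)) (np.float64(281.0656301423245), np.float64(244.7111454033801))
```

>>> apply_moves(
  plan=[
    [[0, 0, 0, 0, 0, 0.05, -1], [0, 0, 0, 0, 0, 0.09, -1], [0, 0, 0, 0, 0, 0.12, -1], [0, 0, 0, 0, 0, 0.14, -1], [0, 0, 0, 0, 0, 0.14, -0.3], [0, 0, 0, 0, 0, 0.14, -0.3], [0, 0, 0, 0, 0, 0.14, -0.3], [0, 0, 0, 0, 0, 0.14, -0.3]],
  ],
)

```text
clock: 5.35
tcp_pos: [0.5625, -0.0128, 0.1145]
orientation: [-0.816, 3.032, -0.001]
contact_force: [0.5, -0.0, 0.6]
grip_width: 0.0552
```

```bash
python3 push.py; python3 - <<'E'
from m import *
snap('wrist','w4.png')
E
```

```text
5.35 [ 0.5625 -0.0128  0.1145] 0.0552 F [ 0.48 -0.05  0.59] Ftool [-0.39 -0.28 -0.59] m [ 0.008 -0.011  0.015] j [ 0.13  0.4  -0.28  1.89  0.14  0.87  1.88]
tooly deg 120.1
```

View pics/w4.png

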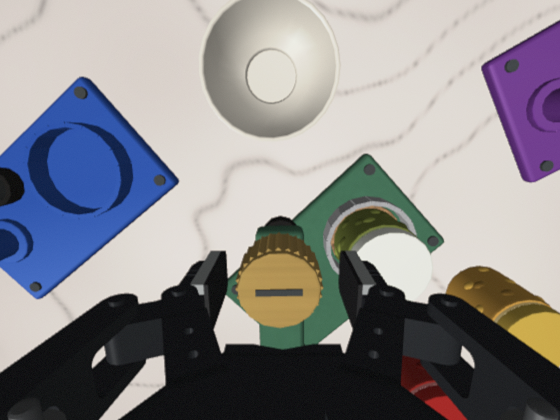

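The head's top, at (279,287), is now between the pads. Repeat the swing.

>>> apply_moves(
  plan=[
    [[0, 0, 0.02, -0.002, 0.043, 0, -0.3], [0, 0, 0.043, -0.005, 0.061, 0, -0.3], [0, 0, 0.064, -0.009, 0.078, 0, -0.3], [0, 0, 0.085, -0.015, 0.096, 0, -0.3], [0, 0, 0.106, -0.021, 0.113, 0, -0.3], [0, 0, 0.128, -0.029, 0.129, 0, -0.3], [0, 0, 0.149, -0.038, 0.145, 0, -0.3], [0, 0, 0.17, -0.048, 0.16, 0, -0.3], [0, 0, 0.191, -0.058, 0.175, 0, -0.3], [0, 0, 0.213, -0.07, 0.189, 0, -0.3], [0, 0, 0.213, -0.07, 0.189, 0, -0.3]],
  ],
)

```text
clock: 6.32
tcp_pos: [0.5488, 0.068, 0.1144]
orientation: [0.226, 3.132, 0.001]
contact_force: [-0.6, 0.7, 0.7]
grip_width: 0.0555
```

```bash
python3 push.py
```

```text
6.3167 [0.5488 0.068  0.1144] 0.0555 F [-0.65  0.73  0.67] Ftool [ 0.74  0.63 -0.67] m [0.04  0.094 0.009] j [-0.1   0.38 -0.16  1.92  0.08  0.85  1.12]
tooly deg 81.7
```

>>> apply_moves(
  plan=[
    [[0, 0, 0.01, 0, 0.008, 0, -0.3], [0, 0, 0.02, -0.001, 0.015, 0, -0.3], [0, 0, 0.03, -0.002, 0.02, 0, -0.3], [0, 0, 0.04, -0.002, 0.025, 0, -0.3]],
  ],
)

```text
clock: 6.65
tcp_pos: [0.5509, 0.0753, 0.1141]
orientation: [0.421, 3.112, -0.001]
contact_force: [0.4, -2.3, 0.1]
grip_width: 0.0554
```

```bash
python3 push.py
```

```text
6.65 [0.5509 0.0753 0.1141] 0.0554 F [ 0.37 -2.3   0.07] Ftool [-0.96 -2.12 -0.07] m [-0.498 -0.185  0.047] j [-0.14  0.38 -0.14  1.91  0.07  0.85  0.99]
tooly deg 74.6
```

Pushing friction (about 2.3 N) is felt. Continue until the force rises at the stop.

>>> apply_moves(
  plan=[
    [[0, 0, 0, 0, 0.005, 0, -0.3], [0, 0, 0, 0, 0.01, 0, -0.3], [0, 0, 0, 0, 0.015, 0, -0.3]],
  ],
)

```text
clock: 6.9
tcp_pos: [0.5515, 0.0817, 0.1137]
orientation: [-0.419, -3.113, 0.001]
contact_force: [-1.5, -1.8, 1.3]
grip_width: 0.0554
```

```bash
python3 push.py
```

```text
6.9 [0.5515 0.0817 0.1137] 0.0554 F [-1.53 -1.76  1.34] Ftool [ 1.01 -2.11 -1.34] m [-0.48   0.361 -0.074] j [-0.15  0.38 -0.14  1.91  0.07  0.86  0.98]
tooly deg 74.7
```

>>> apply_moves(
  plan=[
    [[0, 0, 0, 0, 0.004, 0, -0.3], [0, 0, 0, 0, 0.008, 0, -0.3], [0, 0, 0, 0, 0.008, 0, -0.3]],
  ],
)

```text
clock: 7.15
tcp_pos: [0.5517, 0.0831, 0.1135]
orientation: [-0.421, -3.111, 0.005]
contact_force: [-4.1, -7.0, 5.4]
grip_width: 0.0557
```

```bash
python3 push.py
```

```text
7.15 [0.5517 0.0831 0.1135] 0.0557 F [-4.05 -6.98  5.36] Ftool [ 2.06 -7.82 -5.34] m [-1.508  0.748 -0.032] j [-0.15  0.39 -0.14  1.91  0.07  0.86  0.97]
tooly deg 74.6
```

Stop reached: the force rose from 2.3 to 8 N with the head at ≈(0.549, 0.073). Centre the jaws and grip.

>>> apply_moves(
  plan=[
    [[0, 0, 0, 0, -0.015, 0.006, -0.3], [0, 0, 0, 0, -0.028, 0.006, -0.3], [0, 0, 0, 0, -0.028, 0.006, -0.3], [0, 0, 0, 0, -0.028, 0.006, 0.5], [0, 0, 0, 0, -0.028, 0.006, 0.5], [0, 0, 0, 0, -0.028, 0.006, 0.5], [0, 0, 0, 0, -0.028, 0.006, 0.5], [0, 0, 0, 0, -0.028, 0.006, 0.5], [0, 0, 0, 0, -0.028, 0.006, 0.5], [0, 0, 0, 0, -0.028, 0.006, 0.5]],
  ],
  force=40,
)

```text
clock: 7.98
tcp_pos: [0.5495, 0.0735, 0.1116]
orientation: [-0.421, -3.113, 0.002]
contact_force: [-3.7, -2.6, 5.6]
grip_width: 0.0351
```

```bash
python3 push.py
```

```text
7.9833 [0.5495 0.0735 0.1116] 0.0351 F [-3.66 -2.64  5.65] Ftool [ 2.83 -3.53 -5.64] m [-0.814  0.547 -0.037] j [-0.14  0.38 -0.14  1.92  0.07  0.85  0.99]
tooly deg 74.6
```

>>> apply_moves(
  plan=[
    [[0, 0, 0.03, 0, 0, 0, 0.5], [0, 0, 0.06, 0, 0, 0, 0.5], [0, 0, 0.09, 0, 0, 0, 0.5], [0, 0, 0.12, 0, 0, 0, 0.5], [0, 0, 0.15, 0, 0, 0, 0.5], [0, 0, 0.18, 0, 0, 0, 0.5]],
  ],
)

```text
clock: 8.48
tcp_pos: [0.5502, 0.0747, 0.1117]
orientation: [1.278, 2.869, 0.001]
contact_force: [-0.7, -1.4, 2.7]
grip_width: 0.0347
```

```bash
cat >> push.py <<'E'
print('tau7',s['tau'][6].round(3),'mtool',(M.T@s['moment']).round(3))
E
python3 push.py
```

```text
8.4833 [0.5502 0.0747 0.1117] 0.0347 F [-0.66 -1.36  2.65] Ftool [-0.57 -1.4  -2.65] m [-0.302  0.011  0.061] j [-0.23  0.38 -0.02  1.92  0.01  0.84  0.48]
tooly deg 42.0
tau7 1.286 mtool [ 0.21  -0.217 -0.061]
```

>>> apply_moves(
  plan=[
    [[0, 0, 0.025, 0, 0, 0, 0.5], [0, 0, 0.05, 0, 0, 0, 0.5], [0, 0, 0.075, 0, 0, 0, 0.5], [0, 0, 0.1, 0, 0, 0, 0.5]],
  ],
)

```text
clock: 8.82
tcp_pos: [0.5508, 0.075, 0.1117]
orientation: [1.709, 2.634, 0.003]
contact_force: [2.1, -1.1, 0.3]
grip_width: 0.035
```

```bash
python3 push.py
```

```text
8.8167 [0.5508 0.075  0.1117] 0.035 F [ 2.1  -1.09  0.32] Ftool [-1.85  1.47 -0.32] m [-0.166 -0.277  0.058] j [-0.29  0.38  0.05  1.93 -0.03  0.84  0.2 ]
tooly deg 24.0
tau7 1.056 mtool [-0.186 -0.264 -0.059]
```

>>> apply_moves(
  plan=[
    [[0, 0, 0.02, 0, 0, 0, 0.5], [0, 0, 0.04, 0, 0, 0, 0.5], [0, 0, 0.06, 0, 0, 0, 0.5]],
  ],
)

```text
clock: 9.07
tcp_pos: [0.5512, 0.0752, 0.1117]
orientation: [1.948, 2.462, 0.004]
contact_force: [3.3, -0.9, -1.2]
grip_width: 0.0351
```

```bash
python3 push.py
```

```text
9.0667 [0.5512 0.0752 0.1117] 0.0351 F [ 3.27 -0.92 -1.23] Ftool [-1.65  2.97  1.24] m [-0.078 -0.504  0.085] j [-0.32  0.38  0.09  1.93 -0.05  0.83  0.03]
tooly deg 13.3
tau7 0.828 mtool [-0.473 -0.191 -0.085]
```

>>> apply_moves(
  plan=[
    [[0, 0, 0.02, 0, 0, 0, 0.5], [0, 0, 0.04, 0, 0, 0, 0.5], [0, 0, 0.055, 0, 0, 0, 0.5]],
  ],
)

```text
clock: 9.32
tcp_pos: [0.5517, 0.0753, 0.1117]
orientation: [2.153, 2.284, 0.005]
contact_force: [4.7, 0.5, -1.0]
grip_width: 0.035
```

```bash
python3 push.py
```

```text
9.3167 [0.5517 0.0753 0.1117] 0.035 F [ 4.72  0.47 -0.97] Ftool [0.2  4.73 0.99] m [-0.055 -0.825  0.081] j [-0.35  0.38  0.13  1.93 -0.07  0.83 -0.13]
tooly deg 3.4
tau7 0.421 mtool [-0.82  -0.104 -0.082]
```

>>> apply_moves(
  plan=[
    [[0, 0, 0.02, 0, 0, 0, 0.5], [0, 0, 0.04, 0, 0, 0, 0.5], [0, 0, 0.05, 0, 0, 0, 0.5]],
  ],
)

```text
clock: 9.57
tcp_pos: [0.552, 0.0752, 0.1117]
orientation: [2.326, 2.108, 0.006]
contact_force: [5.4, 0.9, -3.2]
grip_width: 0.0349
```

```bash
python3 push.py
```

```text
9.5667 [0.552  0.0752 0.1117] 0.0349 F [ 5.43  0.87 -3.18] Ftool [1.39 5.3  3.2 ] m [ 0.021 -1.011  0.049] j [-0.38  0.38  0.17  1.93 -0.08  0.83 -0.27]
tooly deg -5.6
tau7 0.016 mtool [-1.004  0.12  -0.049]
```

>>> apply_moves(
  plan=[
    [[0, 0, 0.02, 0, 0.002, 0, 0.5], [0, 0, 0.04, 0, 0.004, 0, 0.5], [0, 0, 0.05, 0, 0.004, 0, 0.5]],
  ],
)

```text
clock: 9.82
tcp_pos: [0.5523, 0.0752, 0.1117]
orientation: [2.486, 1.92, 0.003]
contact_force: [1.9, -0.4, 1.3]
grip_width: 0.0348
```

```bash
python3 push.py
```

```text
9.8167 [0.5523 0.0752 0.1117] 0.0348 F [ 1.85 -0.35  1.3 ] Ftool [ 0.13  1.89 -1.3 ] m [-0.053 -0.143  0.057] j [-0.41  0.38  0.2   1.93 -0.1   0.84 -0.41]
tooly deg -14.6
tau7 0.036 mtool [-0.152 -0.016 -0.057]
```

>>> apply_moves(
  plan=[
    [[0, 0, 0.02, 0, 0, 0, 0.5], [0, 0, 0.04, 0, 0, 0, 0.5], [0, 0, 0.05, 0, 0, 0, 0.5]],
  ],
)

```text
clock: 10.07
tcp_pos: [0.5527, 0.0751, 0.1117]
orientation: [2.628, 1.719, 0.004]
contact_force: [3.1, -1.0, -0.3]
grip_width: 0.035
```

```bash
python3 push.py
```

```text
10.0667 [0.5527 0.0751 0.1117] 0.035 F [ 3.09 -1.04 -0.27] Ftool [0.29 3.25 0.28] m [-0.117 -0.448  0.116] j [-0.44  0.38  0.24  1.93 -0.12  0.83 -0.55]
tooly deg -23.6
tau7 0.024 mtool [-0.457  0.073 -0.117]
```

>>> apply_moves(
  plan=[
    [[0, 0, 0.015, 0, 0.001, 0, 0.5], [0, 0, 0.025, 0, 0.002, 0, 0.5]],
  ],
)

```text
clock: 10.23
tcp_pos: [0.5529, 0.075, 0.1117]
orientation: [2.694, 1.617, 0.003]
contact_force: [-0.3, 0.6, 2.7]
grip_width: 0.0349
```

```bash
python3 push.py
```

```text
10.2333 [0.5529 0.075  0.1117] 0.0349 F [-0.35  0.61  2.75] Ftool [ 0.38 -0.59 -2.75] m [0.089 0.191 0.096] j [-0.45  0.39  0.25  1.93 -0.13  0.84 -0.62]
tooly deg -28.1
tau7 0.225 mtool [ 0.211 -0.011 -0.096]
```

>>> apply_moves(
  plan=[
    [[0, 0, 0.012, 0, 0.001, 0, 0.5], [0, 0, 0.024, 0, 0.002, 0, 0.5]],
  ],
)

```text
clock: 10.4
tcp_pos: [0.5529, 0.0749, 0.1117]
orientation: [-2.751, -1.515, -0.001]
contact_force: [-2.2, 0.4, 4.8]
grip_width: 0.0347
```

```bash
python3 push.py
```

```text
10.4 [0.5529 0.0749 0.1117] 0.0347 F [-2.23  0.4   4.77] Ftool [-0.85 -2.1  -4.77] m [0.236 0.543 0.052] j [-0.46  0.39  0.27  1.93 -0.14  0.84 -0.68]
tooly deg -32.3
tau7 0.484 mtool [ 0.585 -0.092 -0.052]
```

>>> apply_moves(
  plan=[
    [[0, 0, 0.02, 0, 0, 0, 0.5], [0, 0, 0.04, 0, 0, 0, 0.5]],
  ],
)

```text
clock: 10.57
tcp_pos: [0.5532, 0.0748, 0.1117]
orientation: [-2.842, -1.337, -0.002]
contact_force: [-0.1, 0.5, 2.0]
grip_width: 0.035
```

```bash
python3 push.py
```

```text
10.5667 [0.5532 0.0748 0.1117] 0.035 F [-0.13  0.5   2.02] Ftool [ 0.3  -0.42 -2.02] m [0.034 0.104 0.058] j [-0.48  0.39  0.3   1.93 -0.15  0.84 -0.79]
tooly deg -39.6
tau7 0.873 mtool [ 0.102 -0.04  -0.058]
```

>>> apply_moves(
  plan=[
    [[0, 0, 0.02, 0, 0, 0, 0.5], [0, 0, 0.04, 0, 0, 0, 0.5]],
  ],
)

```text
clock: 10.73
tcp_pos: [0.5534, 0.0745, 0.1117]
orientation: [-2.921, -1.156, -0.002]
contact_force: [1.0, -0.8, 2.8]
grip_width: 0.0353
```

```bash
python3 push.py
```

```text
10.7333 [0.5534 0.0745 0.1117] 0.0353 F [ 1.   -0.8   2.83] Ftool [ 0.18  1.27 -2.83] m [-0.007 -0.037  0.056] j [-0.51  0.39  0.33  1.94 -0.17  0.84 -0.9 ]
tooly deg -46.8
tau7 0.821 mtool [-0.03   0.023 -0.056]
```

>>> apply_moves(
  plan=[
    [[0, 0, 0.025, 0, 0, 0, 0.5], [0, 0, 0.048, 0, 0, 0, 0.5]],
  ],
)

```text
clock: 10.9
tcp_pos: [0.5537, 0.0742, 0.1118]
orientation: [3.0, 0.931, 0.003]
contact_force: [1.2, -1.2, 2.8]
grip_width: 0.035
```

```bash
python3 push.py
```

```text
10.9 [0.5537 0.0742 0.1118] 0.035 F [ 1.2  -1.15  2.79] Ftool [ 0.34  1.63 -2.79] m [-0.201 -0.052  0.148] j [-0.53  0.4   0.37  1.94 -0.19  0.84 -1.04]
tooly deg -55.5
tau7 0.803 mtool [-0.195 -0.071 -0.149]
```

>>> apply_moves(
  plan=[
    [[0, 0, 0.025, 0, 0, 0, 0.5], [0, 0, 0.048, 0, 0, 0, 0.5]],
  ],
)

```text
clock: 11.07
tcp_pos: [0.5539, 0.074, 0.1119]
orientation: [3.062, 0.703, 0.003]
contact_force: [1.5, -2.1, 3.1]
grip_width: 0.0347
```

```bash
python3 push.py
```

```text
11.0667 [0.5539 0.074  0.1119] 0.0347 F [ 1.46 -2.1   3.14] Ftool [ 0.41  2.53 -3.14] m [-0.271 -0.062  0.269] j [-0.56  0.4   0.4   1.94 -0.21  0.84 -1.17]
tooly deg -64.1
tau7 0.672 mtool [-0.27  -0.062 -0.27 ]
```

Resistance is rising clearly (0.056 → 0.148 → 0.269 N m). One small step more, then hold and read.

>>> apply_moves(
  plan=[
    [[0, 0, 0.012, 0, 0, 0, 0.5]],
  ],
)

```text
clock: 11.15
tcp_pos: [0.5539, 0.0739, 0.1119]
orientation: [3.074, 0.645, 0.003]
contact_force: [0.6, -1.8, 3.2]
grip_width: 0.0344
```

```bash
python3 push.py
```

```text
11.15 [0.5539 0.0739 0.1119] 0.0344 F [ 0.63 -1.75  3.18] Ftool [-0.12  1.86 -3.17] m [-0.323 -0.056  0.33 ] j [-0.57  0.4   0.41  1.94 -0.21  0.84 -1.2 ]
tooly deg -66.3
tau7 -0.175 mtool [-0.318 -0.078 -0.331]
```

>>> apply_moves(
  plan=[
    [[0, 0, 0, 0, 0, 0, 0.5], [0, 0, 0, 0, 0, 0, 0.5], [0, 0, 0, 0, 0, 0, 0.5], [0, 0, 0, 0, 0, 0, 0.5]],
  ],
)

```text
clock: 11.48
tcp_pos: [0.5539, 0.0739, 0.1119]
orientation: [-3.073, -0.651, -0.004]
contact_force: [1.6, -1.8, 5.9]
grip_width: 0.0346
```

```bash
python3 push.py; python3 -c "
from m import *
for i in range(3): r.grab_frame('wrist'); print(r.get_obs()['moment'].round(3))"
```

```text
11.4833 [0.5539 0.0739 0.1119] 0.0346 F [ 1.63 -1.81  5.94] Ftool [ 0.77  2.32 -5.93] m [-0.183 -0.34   0.186] j [-0.57  0.4   0.41  1.94 -0.21  0.84 -1.2 ]
tooly deg -66.1
tau7 -0.172 mtool [-0.305  0.237 -0.187]
[-0.204 -0.328  0.155]
[-0.191 -0.307  0.161]
[-0.245 -0.36   0.156]
```

>>> apply_moves(
  plan=[
    [[0, 0, 0, 0, 0, 0, -0.3], [0, 0, 0, 0, 0, 0, -0.6], [0, 0, 0, 0, 0, 0, -1], [0, 0, 0, 0, 0, 0, -1], [0, 0, 0, 0, 0, 0, -1], [0, 0, 0, 0, 0, -0.06, -1], [0, 0, 0, 0, 0, -0.14, -1], [0, 0, 0, 0, 0, -0.22, -1], [0, 0, 0, 0, 0, -0.3, -1], [0, 0, 0, 0, 0, -0.3, -1], [0, 0, 0, 0, 0, -0.3, -1]],
  ],
)

```text
clock: 12.55
tcp_pos: [0.554, 0.0739, 0.233]
orientation: [-3.073, -0.649, -0.006]
contact_force: [-0.4, 0.1, -0.9]
grip_width: 0.0859
```

```bash
python3 push.py; python3 - <<'E'
from m import *
w=snap('wrist','w5.png');a=snap('scene','a5.png');b=snap('side','b5.png')
o=np.hstack([cv2.resize(a['pixels'][150:340,190:390],(400,380)),cv2.resize(b['pixels'][110:300,110:310],(400,380))]); cv2.imwrite('pics/c5.png',o)
for n,P in(('head',(.5489,.0735,.179)),('post',(.6548,.043,.156))): print(n,proj(w,P),proj(a,P),proj(b,P))
E
```

```text
12.55 [0.554  0.0739 0.233 ] 0.0859 F [-0.4   0.09 -0.89] Ftool [-0.34 -0.24  0.89] m [0.027 0.061 0.011] j [-0.62  0.26  0.46  1.82 -0.13  1.09 -1.27]
tooly deg -66.2
tau7 -0.044 mtool [ 0.049 -0.045 -0.01 ]
head (np.float64(281.9700782231708), np.float64(221.81886958463892)) (np.float64(289.9214884343279), np.float64(204.1555962470228)) (np.float64(209.56107553796056), np.float64(177.5085668890632))
post (np.float64(369.5720729956791), np.float64(113.27572193242041)) (np.float64(226.42680012118086), np.float64(244.46151867766946)) (np.float64(181.59404278062408), np.float64(166.553722259512))
```

View pics/w5.png

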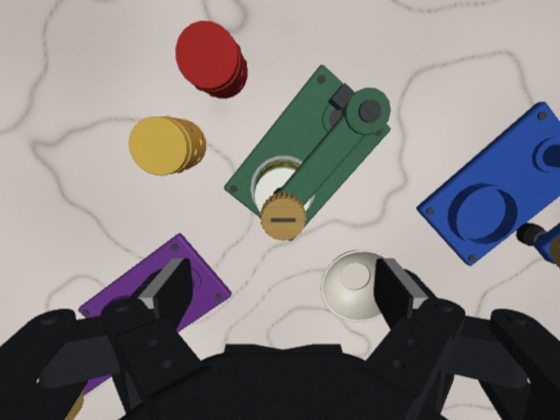

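View pics/c5.png

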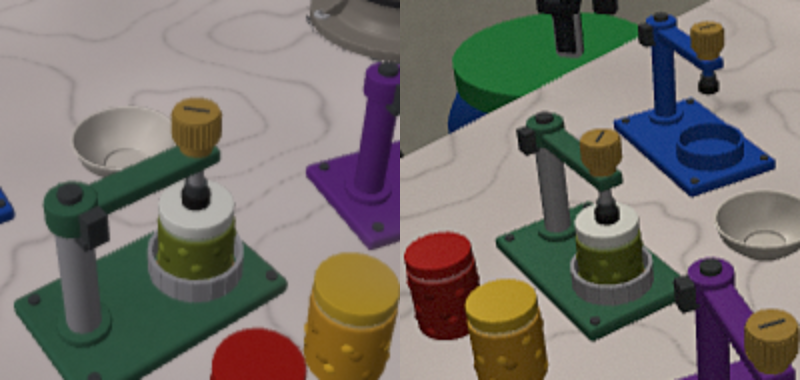

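The wrist view shows the head at (284,216), the post cap at (370,110) and the arm lying along the plate; the scene and side crops show the pad on the lid. Check the arm's angle numerically, and the bystanders.

```bash
python3 - <<'E'
from m import *
w=load('w5.png'); h=onz(w,284.5,216,.179);p=onz(w,369.5,110.5,.156); b1=onz(w,234,188,.017);b2=onz(w,321.5,77,.017)
an=lambda v:np.degrees(np.arctan2(v[1],v[0])).round(1)
print(h,p,np.linalg.norm((p-h)[:2]),'arm',an(p-h),'plate',an(b2-b1))
for k,bx in(('yellow',(330,270,400,350)),('red',(285,310,350,395))): print(k,[mask(load(f),k,bx)[2].round(1) for f in('a.png','a5.png')])
print('dish',[mask(load(f),'white',(240,110,340,200))[2] if 0 else '' for f in('b.png',)], np.abs(load('b.png')['pixels'][195:245,262:322].astype(int)-load('b5.png')['pixels'][195:245,262:322]).mean())
E
```

```text
[0.55416089 0.07360773 0.179     ] [0.65665997 0.04405532 0.156     ] 0.10667430547233996 arm -16.1 plate -15.5
yellow [array([364.8, 310. ]), array([364.8, 310. ])]
red [array([317.4, 349.7]), array([317.4, 349.7])]
dish [''] 2.0364444444444443
```

```bash
python3 -c "
from bench import r
print(r.hand_in())"
```

```text
the job is handed in; nothing more can be done
None
```

The job is handed in at about 12.6 s on the robot's clock. The arm is at its stop, the lid is clamped, and the gripper is open and well clear of everything. No verdict was reported.

**What I did:** I pushed the green arm round by its screw head until it met the stop, where the force rose from about 2.3 N to 8 N. I then gripped the head and turned it about 2.46 rad clockwise in one grasp. I stopped as the resistance climbed and let go.

**Last checks:**
- **Seating torque:** while turning, it rose 0.06 → 0.15 → 0.27 → 0.33 N m. Held still, about 0.16 N m remained, so the pad is well seated and below the 0.5 N m that crushes the seal.
- **Arm angle:** the arm lies at -16.1° against -15.5° for the base plate. The 0.6° difference is within measuring error.
- **Pad and lid:** both fixed cameras show the pad on the lid.
- **Bystanders:** the yellow and red jars are at exactly the same pixels as before. The dish area shows only a small pixel change between the first and last side views; I did not measure its position.

**Disagreements:**
- **Fingertip height:** the tips sit about 40 mm higher than the reported TCP implies. My first swing passed over the head without touching it. I redid it using the height measured in the images.
- **Camera calibration:** the scene and side views disagreed by about 10 mm at known heights. The wrist view settled it.
- **Head position:** the final image puts the screw head about 5 mm further out in x than the earlier estimate, and 107 mm from the post instead of 110 mm. I put this down to measuring error.

I viewed 11 pictures, one over the budget.

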